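# Set a hammer handpiece to its light stroke

## Task

The hammer handpiece stands nose up in its bench holder with the knurled nose cap only started on its thread. First swing the holder's lock collar clockwise by its lever to the locked mark, so that the barrel cannot turn; then screw the nose cap down clockwise until it bottoms out, and back it off a quarter turn, which is the light stroke for setting stones. Finish while still holding the cap in the gripper at that setting, ready for its grub screw to be nipped up, and do not shift the tools and trays that lie around.

Things in the scene. Friction and masses are not known exactly. Their poses are not given: they have to be found in the camera images.
- holder: bench holder, fixed to the bench top, position and yaw vary: round dark cast foot (84 mm across, 13 mm high), three thin steel pillars, round dark clamp head (56 mm across, top 70 mm above the bench), with a hammer handpiece standing nose up in it. Origin: on their common upright axis at bench height, z up; collar and cap turn about this axis.
- sleeve_zero (a point): wide black zero line on the handpiece's graduated steel sleeve (29 mm across, 96 to 104 mm above the bench, right under the nose cap), on the holder's own -x side; long lines mark every quarter turn. The handpiece below is 26 mm thick with a black ribbed rubber grip.
- lock_mark (a point): locked mark: where point lever_pin stands when the collar is locked. It is shown by a flat steel tongue, 5 mm wide, sticking out of the clamp head under the lever's path to 45 mm from the axis, at 140 deg from the holder's +x (anticlockwise seen from above); a much shorter stub at 200 deg marks open. The lever lies right over the tongue when locked.
- collar (a joint): captive lock collar (knurled aluminium ring 54 mm across, 71 to 84 mm above the bench) round the handpiece: 0 = fully open, grows as it is turned clockwise seen from above, hard stop at 1.047 rad = locked. It turns stiffly (0.12 Nm, about 2 N at the pin) and stays where it is left.
- lever_pin (a point): finger pin of the collar's lever: upright steel pin, 11 mm in diameter, 62 mm from the holder's axis, its top 98.5 mm above the bench; a lever arm 9 mm wide (73 to 81 mm above the bench) joins it to the collar, nothing close beneath. This point is on the pin's axis, 88 mm above the bench; pinch it from above, tangentially (across the lever).
- nose_cap: knurled steel nose cap, 28 mm in diameter, 26 mm high (upright side 22 mm), captive on the handpiece's threaded nose; origin at the centre of its underside (104 mm above the bench when bottomed), z up. A 6 mm anvil rod stands 15 mm out of the top. The black line at its lower edge (its own -x side) meets the zero line when bottomed; a small grub screw sits opposite.
- cap_grip (a point): middle of the nose cap's knurled side, on the axis, 15 mm above its underside: where to grip it from above. Right below the cap is the sleeve, of about the same diameter; the finger pin's top is 20 mm lower than this point or more, 62 mm out.
- cap_turn (a joint): turn of the nose cap on its right-hand thread: 0 = bottomed out (hard stop), grows as it is unscrewed (anticlockwise seen from above), upper stop 5.0; the cap rises 6 mm a turn (0.95 mm a rad). Friction 0.05 Nm; it stays where it is left. A quarter turn off the stop reads 1.57.
- loupe: black round loupe, 35 mm across, 26 mm high, lying loose nearby; leave it where it is
- flat_pliers: pliers with red handles, 120 mm long, lying flat and loose; leave where they are
- tweezers: steel tweezers, 122 mm long, lying flat and loose; leave where they are
- ring_tray: shallow tray of rings, 60 x 70 x 16 mm, loose; leave it where it is
- stone_pot: small round lidded pot, 37 mm across, 24 mm high, loose; leave it where it is
- lying_handpiece: another, pencil-thin handpiece, 150 mm long, lying flat and loose; leave it where it is

How it is judged (in metres and radians):
On the way, in this order (a step that is already met when the one before it is completed fails the run):
1. the lock collar has been turned to its locked mark (within 0.1 rad, about 6 deg), the cap not yet bottomed (value of joint collar above 0.947 rad), for 0.2 s.
2. with the collar still locked, the nose cap has been screwed down until it bottoms (within 0.1 rad of the stop) (value of joint cap_turn below 0.1 rad and value of joint collar above 0.947 rad), for 0.1 s.
At the end, for the whole second after the job is handed in: the collar stands at its locked mark (within 0.1 rad), the nose cap stands a quarter turn (1.57 rad, within 0.26 rad or 15 deg) off its stop and at rest, and the gripper's fingers still hold it (more than 3 N on the cap) through the last second (value of joint collar above 0.947 rad and value of joint cap_turn between 1.311 and 1.831 rad and contact force between the fingers and nose_cap above 3 N and angular speed of nose_cap below 0.1 rad/s); the arm keeps its last pose, push and grip.
It fails at once if a loose thing lying around is shifted by more than 25 mm (distance of any of loupe, flat_pliers, tweezers, ring_tray, stone_pot, lying_handpiece from where it was at the start of the episode above 0.025 m).
It also fails if it takes over 62 s, if anything falls off the work surface, if the arm or the gripper's body presses on something with over 40 N, if the wrist force passes 120 N, or if a joint passes its speed limit or range.

## Robot

A 7-joint arm with a two-finger parallel gripper is mounted at the origin on a cart in front of the work surface, level with it; the furniture and walls round the work are solid. World frame = base frame: x ahead of the robot, y to its left, z up, the work surface at z = 0. Lengths are in mm, angles in rad, forces in N, time in s.
With the tool pointing down it reaches from about 350 to 900 mm from the base axis. Payload 19.9 kg.
Tool frame: the origin (TCP) lies at the very end of the fingers, on their centre line; the grasp point (between the pads) lies 19 mm behind it (env.grasp_offset is the distance from the TCP to the grasp point, in mm); z points along the fingers, y is the line along which they close (so a half turn about z gives the same grasp; the last joint's range is limited). The gripper opens to 85 mm and grips with 20 to 120 N. Pads are 22 mm wide; open, the fingers measure 114 mm over their backs; the gripper's body (76 mm by 85 mm) begins 54 mm behind the grasp point. The pads swing forward as they close: fully open they stand 13 mm farther back than shut.
Start: joints at [-1.371, 0.417, -0.01, 1.614, 0.005, 1.111, -0.053], TCP at [149.647, 606.801, 231.26] pointing down, gripper open.
Joint ranges: [-2.81, 2.81], [-0.39, 2.02], [-1.27, 1.25], [0.06, 2.57], [-1.19, 4.33], [0.19, 2], [-2.82, 2.82]. Speed limits (rad/s): [1.89, 1.89, 2.39, 2.39, 3.01, 3.01, 3.01].

## Interface

Orientations are given as a rotation vector (axis times angle).
In Python, from workcell import env gives the robot as it stands. The module is installed in compiled form; this text tells all that it offers.
- The arm moves only by the tool send_rows, never from a script. Its argument "steps" is a list that holds one entry, the list of rows, each a list of 4 numbers: the shift along the tool's x, y, z in cm, then the turn about the tool's z in degrees. A call has 1 to 10 rows; each row shifts and turns the commanded pose from where the row before left it, along the tool's axes as they then stand; what a row does not reach is not made up. A row lasts 1/12 s, in which the tool goes at most 41.7 mm and 7.16 degrees, less where a joint would pass 70% of its speed; a pose out of reach is approached as far as the arm can. A call is refused whole if a number of a shift passes 4.17 or a number of a turn 7.16, either way. A call with a gripper value outside its range is refused whole. "claw" is the finger opening in cm, from 0 to 8.54, set as the call begins (left out, the last holds). The fingers move at their own pace and stop on an object; "newtons" is the grip in N (left out, the last holds). Time passes only in rows, so rows that do not move let the fingers close. It gives the time, the measured TCP pose, the force, the opening and the grip force at its end, in the units of the state.
- env.get_obs(): the state, without advancing time (a new reading comes with each control period).
- env.capture(name): name is "scene" or "top" or "wrist"; returns a dict with "img" (480x640x3 uint8, red, green, blue), "vfov" (degrees; the focal length in pixels is half the picture's height over the tangent of half this angle, whatever the lens; pixels are square), "cx", "cy" (the principal point, pixels), "world_from_camera" (4x4, takes a point from camera to world coordinates). Camera axes: x right, y down, z forward; pixel columns grow to the right and rows downward; lengths in mm; the calibration is good to about 2 mm. A picture is of the moment at which its call begins. There is no depth.
- env.job_done(): hands the job in; it is judged then, once.
Trained networks look in a picture, given as the dict that the camera call returned (one of the last four; its "shot" number tells which), for a name from the list of things; names that differ only in an ending like _2 or _b are one class to them, and where a whole thing is asked for, a point or a joint stands for the part that bears it (a point fixed in the world has none). Each returns a list of dicts, best first, with "p" (0 to 1); they miss things now and then, are a little off and sometimes report something else, mostly with a low value. They report only what shows in the picture. A call takes as long as a camera call.
- env.find_in(picture, query): "pixel" ([column, row] in pixels, amid what is visible of it).
- env.cut_out(picture, query): "pixels" (480x640 bool, what is visible of it) and "pixel" ([column, row] in pixels, amid what is visible of it).
- env.mark_of(picture, query): "pixel" ([column, row] in pixels: a listed point, or the origin of a listed thing).
The state is a dict: "time_s": time; "joints": joint angles; "joint_vel": joint speeds; "effort": joint torques, N m; "tool_pos": TCP position; "ee_rot": TCP orientation; "contact_force": force on the tool from outside, world axes, zero at the start; "torque": the same for the moment, N m; "grip_width": finger opening in mm; "finger_force": force on a finger pad.
Only numpy, scipy, OpenCV 4.12 (cv2) and the standard library are available. Lean on these libraries where they do the work, as an engineer would, in place of code of your own. Each camera call takes 0.05 s, during which the arm holds its last target. There are 200 camera calls.

## Working session

There is one attempt and no reset: what is moved stays moved. The work goes in short steps, Python scripts to look and compute and a tool call to move; the robot and the scene stay as the last step left them, time stands still between calls to the robot, and variables do not carry over. Pictures are saved under pics/ and viewed, at most 10 in all, crops included, and the job is handed in when it is done.

Besides the shell and the picture viewer there is one more tool, called after "Call:" as name(argument=value, ...) on one line, values as JSON. send_rows: Moves the arm, as the interface text tells. Its arguments: {"type":"object","properties":{"steps":{"type":"array"},"claw":{"type":"number"},"newtons":{"type":"number"}},"required":["steps"]}

```bash
mkdir -p pics
cat > h.py <<'E'
import numpy as np, cv2
from workcell import env
from scipy.spatial.transform import Rotation as R
def ray(c,px):
    f=240/np.tan(np.radians(c["vfov"])/2); T=np.array(c["world_from_camera"])
    d=T[:3,:3]@np.array([(px[0]-c["cx"])/f,(px[1]-c["cy"])/f,1]); return T[:3,3],d/np.linalg.norm(d)
def atz(c,px,z):
    o,d=ray(c,px); return o+d*(z-o[2])/d[2]
def proj(c,p):
    f=240/np.tan(np.radians(c["vfov"])/2); q=np.linalg.inv(np.array(c["world_from_camera"]))@np.r_[p,1]
    return np.array([c["cx"]+f*q[0]/q[2],c["cy"]+f*q[1]/q[2]])
def tri(rs):
    A=0;b=0
    for o,d in rs:
        P=np.eye(3)-np.outer(d,d);A=A+P;b=b+P@o
    x=np.linalg.solve(A,b); return x,[np.linalg.norm((np.eye(3)-np.outer(d,d))@(x-o)) for o,d in rs]
def save(c,n): cv2.imwrite(f"pics/{n}.png",c["img"][:,:,::-1])
E
python3 - <<'E'
from h import *
np.set_printoptions(precision=1,suppress=True)
o=env.get_obs(); print(o["time_s"],o["tool_pos"],R.from_rotvec(o["ee_rot"]).as_matrix(),env.grasp_offset)
cs={n:env.capture(n) for n in("scene","top","wrist")}
save(cs["scene"],"s0");save(cs["top"],"t0");save(cs["wrist"],"w0")
for q in("holder","lever_pin","cap_grip","nose_cap","lock_mark","sleeve_zero"):
    rs=[]
    for n,c in cs.items():
        m=env.mark_of(c,q)
        if m: print(q,n,[(np.array(k["pixel"]),round(k["p"],2)) for k in m[:2]]); 
        if m and m[0]["p"]>.4: rs.append(ray(c,m[0]["pixel"]))
    if len(rs)>1: print("  ->",*tri(rs))
print(env.get_obs()["time_s"])
E
```

```text
0.0 [149.6 606.5 230.7] [[-1.   0.2 -0. ]
 [ 0.2  1.  -0. ]
 [-0.  -0.  -1. ]] 18.700000000000003
holder top [(array([383.1, 233.4]), 0.58)]
lever_pin scene [(array([339.2, 273.5]), 0.81)]
lever_pin top [(array([379.8, 265.2]), 0.62), (array([329.9, 331.7]), 0.41)]
  -> [521.1  57.5  95.1] [np.float64(4.594843884821118), np.float64(4.594843884821085)]
cap_grip scene [(array([374.4, 251.5]), 0.52)]
cap_grip top [(array([391.6, 226.9]), 0.73)]
  -> [582.6  37.3 123.4] [np.float64(0.5994388442328237), np.float64(0.5994388442330292)]
nose_cap scene [(array([372.5, 255.3]), 0.71)]
nose_cap top [(array([216.5, 312.3]), 0.73), (array([388. , 225.7]), 0.55)]
  -> [535.1 185.2 105.2] [np.float64(145.20015472444723), np.float64(145.20015472444737)]
lock_mark scene [(array([340.1, 257.3]), 0.62)]
lock_mark top [(array([355.5, 250.1]), 0.83)]
  -> [549.8  91.3  95.9] [np.float64(0.9315361530272211), np.float64(0.9315361530272113)]
sleeve_zero scene [(array([365.6, 260.2]), 0.95), (array([274.2, 241.2]), 0.35)]
sleeve_zero top [(array([388.7, 243.3]), 0.77)]
  -> [559.5  39.9 114.3] [np.float64(2.717884620564684), np.float64(2.7178846205646554)]
1.05
```

View pics/s0.png

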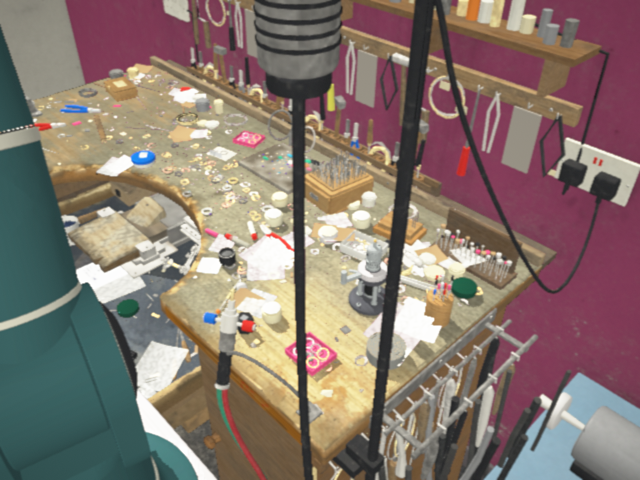

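View pics/t0.png

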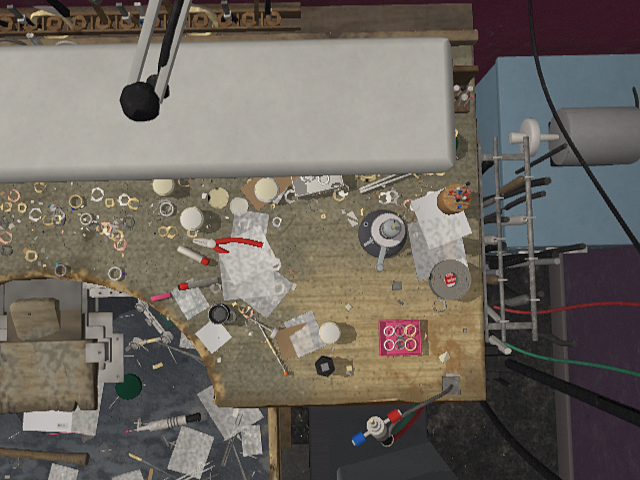

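The scene picture shows the holder at about (372,285) with its cap at (375,250). In the top picture the holder is at (383,233), with the lever pointing down to (380,267). The pliers are at (240,243), the loupe at (219,314), the pot at (330,332) and the tray at (402,337). The networks agree with this.

Run:
```python
from h import *
np.set_printoptions(precision=3,suppress=True)
o=env.get_obs(); M=R.from_rotvec(o["ee_rot"]).as_matrix(); print(M)
T=np.eye(4);T[:3,:3]=M;T[:3,3]=o["tool_pos"]
for n in("scene","top","wrist"):
    c=env.capture(n); W=np.array(c["world_from_camera"]); print(n,W[:3,3],W[:3,2],c["vfov"])
print(np.linalg.inv(T)@W)
for t in([480,40,300],[500,40,280]):print(M.T@(np.array(t)-o["tool_pos"])/10)
```

```text
[[-0.971  0.239  0.   ]
 [ 0.239  0.971 -0.   ]
 [-0.    -0.    -1.   ]]
scene [ -67.011 -486.905  787.162] [ 0.556  0.568 -0.607] 44.427867667707645
top [ 506.818  168.024 1063.777] [ 0.058 -0.012 -0.998] 42.51980777117932
wrist [ 73.788 624.928 374.405] [ 0.294 -0.074 -0.953] 59.833363294752864
[[  -0.      -0.953   -0.303   78.004]
 [   1.       0.      -0.001   -0.574]
 [   0.001   -0.303    0.953 -143.149]
 [   0.       0.       0.       1.   ]]
[-45.645 -47.121  -6.867]
[-47.587 -46.642  -4.867]
```

Call:
send_rows(steps=[[[-2.5,-2.6,-0.4,0],[-2.5,-2.6,-0.4,0],[-2.5,-2.6,-0.4,0],[-2.5,-2.6,-0.4,0],[-2.5,-2.6,-0.4,0],[-2.5,-2.6,-0.4,0],[-2.5,-2.6,-0.4,0],[-2.5,-2.6,-0.4,0],[-2.5,-2.6,-0.4,0]]])

```text
time_s: 1.95
tool_pos: [312.6, 324.1, 267.7]
ee_rot: [0.379, 3.119, 0.001]
contact_force: [0.5, -0.0, 0.7]
grip_width: 85.5
finger_force: 0.0
```

Call:
send_rows(steps=[[[-2.5,-2.6,-0.4,0],[-2.5,-2.6,-0.4,0],[-2.5,-2.6,-0.4,0],[-2.5,-2.6,-0.4,0],[-2.5,-2.6,-0.4,0],[-2.5,-2.6,-0.4,0],[-2.5,-2.6,-0.4,0],[-2.5,-2.6,-0.4,0],[-2.5,-2.6,-0.4,0],[0,0,0,0]]])

```text
time_s: 2.78
tool_pos: [476.9, 38.8, 304.4]
ee_rot: [0.389, 3.115, -0.001]
contact_force: [-0.4, -0.6, 0.0]
grip_width: 85.4
finger_force: 0.0
```

```bash
cat > look.py <<'E'
from h import *
import sys,pickle
np.set_printoptions(precision=1,suppress=True)
o=env.get_obs(); print(o["time_s"],o["tool_pos"],R.from_rotvec(o["ee_rot"]).as_matrix()[:,1],o["contact_force"],o["joints"])
c=env.capture("wrist"); save(c,sys.argv[1])
try: D=pickle.load(open("d.pkl","rb"))
except: D={}
for q in("lever_pin","cap_grip","nose_cap","lock_mark","sleeve_zero"):
    m=env.mark_of(c,q)
    if m:
        print(q,[(np.array(k["pixel"]),round(k["p"],2)) for k in m[:2]])
        if m[0]["p"]>.4: D.setdefault(q,[]).append(ray(c,m[0]["pixel"])); print("  tri",*tri(D[q])) if len(D[q])>1 else 0
        z={"lever_pin":88,"cap_grip":123,"nose_cap":108,"lock_mark":88,"sleeve_zero":100}[q]; print("  atz",atz(c,m[0]["pixel"],z))
pickle.dump(D,open("d.pkl","wb"))
E
python3 look.py w1
```

```text
2.7833 [476.9  38.8 304.4] [ 0.2  1.  -0. ] [-0.4 -0.6  0. ] [-0.6  0.1  0.5  1.9 -0.   1.2  1.2]
lever_pin [(array([346.7, 242.1]), 0.87)]
  atz [524.4  54.4  88. ]
cap_grip [(array([348.7, 318.4]), 0.78)]
  atz [581.2  40.6 123. ]
nose_cap [(array([349.7, 308.7]), 0.83)]
  atz [580.2  42.9 108. ]
sleeve_zero [(array([346.1, 293.8]), 0.58)]
  atz [568.8  42.7 100. ]
```

View pics/w1.png

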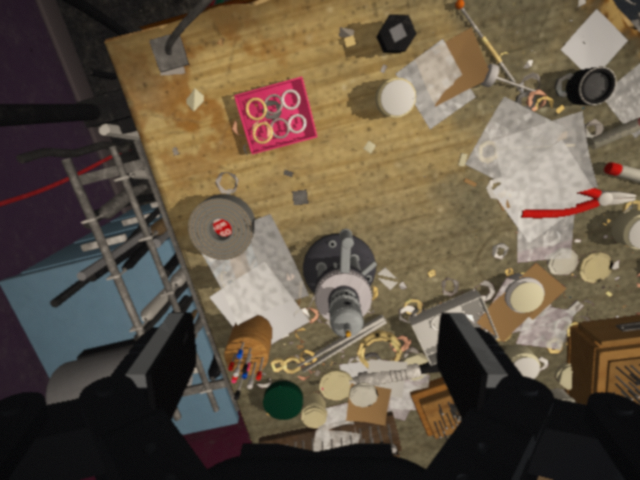

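The picture shows the holder at (345,285), with the lever pin at (347,240) and the locked tongue at about (368,272). The cap is at (347,312). I'll take a second, closer view from a shifted place.

Call:
send_rows(steps=[[[1.5,2.1,2.8,0],[1.5,2.1,2.8,0],[1.5,2.1,2.8,0],[0,0,0,0],[0,0,0,0]]])

```text
time_s: 3.5
tool_pos: [444.5, 118.0, 218.3]
ee_rot: [-0.373, -3.117, 0.002]
contact_force: [0.5, 0.4, 0.5]
grip_width: 85.2
finger_force: 0.0
```

```bash
python3 look.py w2
```

```text
3.5 [444.5 118.  218.3] [ 0.2  1.  -0. ] [0.5 0.4 0.5] [-0.7  0.1  0.4  2.  -0.1  1.   1.1]
lever_pin [(array([258.6, 342.3]), 0.88), (array([192.3, 174.9]), 0.4)]
  tri [523.7  54.   88.5] [np.float64(0.6456092656366806), np.float64(0.6456092656366418)]
  atz [523.4  53.5  88. ]
cap_grip [(array([254., 443.]), 0.83)]
  tri [578.1  40.5 127.5] [np.float64(0.6428659100075539), np.float64(0.6428659100075291)]
  atz [581.5  38.3 123. ]
nose_cap [(array([258.6, 424.6]), 0.95), (array([543. , 274.1]), 0.35)]
  tri [577.   42.4 112.1] [np.float64(1.1437423846172075), np.float64(1.143742384617197)]
  atz [579.3  40.3 108. ]
lock_mark [(array([317.8, 364.6]), 0.71)]
  atz [552.6  92.   88. ]
sleeve_zero [(array([258.1, 406.5]), 0.75)]
  tri [566.9  42.9 103.7] [np.float64(0.06473261334525178), np.float64(0.06473261334524363)]
  atz [569.7  41.5 100. ]
```

View pics/w2.png

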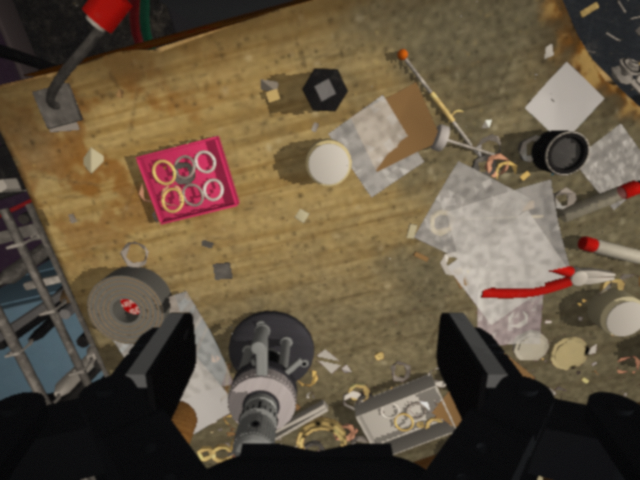

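The holder is at (270,360) and the pin stands at (259,340). The tongue is at about (300,368) and the cap at (258,420). The axis is near (581,39.5), the pin near (523,54) at 166°, and the locked direction about 119°. I'll go above the pin.

Call:
send_rows(steps=[[[-2.3,-1.1,1.3,0],[-2.3,-1.1,1.3,0],[-2.3,-1.1,1.3,0],[-2.2,-1.0,1.3,0],[0,0,1.0,0],[0,0,0,0],[0,0,0,0]]], claw=4.0, newtons=40)

```text
time_s: 4.38
tool_pos: [523.6, 53.0, 157.3]
ee_rot: [-0.38, -3.118, 0.001]
contact_force: [-0.5, 1.0, 0.4]
grip_width: 40.0
finger_force: 0.0
```

```bash
python3 look.py w3
python3 - <<'E'
from h import *
np.set_printoptions(precision=1,suppress=True)
for n in("scene","top"):
    c=env.capture(n)
    for q,z in(("lever_pin",88),("cap_grip",125),("lock_mark",88)):
        m=env.mark_of(c,q); print(n,q,[(np.array(k["pixel"]),round(k["p"],2),atz(c,k["pixel"],z)) for k in m[:2]])
E
```

```text
4.3833 [523.6  53.  157.3] [ 0.2  1.  -0. ] [-0.5  1.   0.4] [-0.5  0.4  0.5  1.9 -0.2  0.9  1.4]
lever_pin [(array([321.7, 250.3]), 0.66)]
  tri [521.7  55.   91.4] [np.float64(1.5710607087961423), np.float64(0.48718362162989964), np.float64(1.5746148662332653)]
  atz [521.6  55.8  88. ]
cap_grip [(array([316.1, 387.4]), 0.67)]
  tri [578.2  39.8 126.7] [np.float64(1.2702017104343784), np.float64(0.043109667874495335), np.float64(1.2295143359310625)]
  atz [580.1  38.2 123. ]
nose_cap [(array([316.7, 367.7]), 0.77)]
  tri [577.3  41.3 111.4] [np.float64(2.058617561821765), np.float64(0.6143791332379135), np.float64(1.965803668885082)]
  atz [579.1  38.8 108. ]
sleeve_zero [(array([317.5, 341.4]), 0.88)]
  tri [566.8  42.7 103.5] [np.float64(0.34533656960985354), np.float64(0.22145024686921033), np.float64(0.5639108858052362)]
  atz [568.4  41.9 100. ]
scene lever_pin [(array([344.4, 273.7]), 0.68, array([529.9,  59.1,  88. ]))]
scene cap_grip [(array([373.4, 248.4]), 0.8, array([586.9,  43. , 125. ]))]
scene lock_mark [(array([343.4, 258.2]), 0.88, array([560.3,  91.3,  88. ])), (array([363.2, 261.2]), 0.66, array([580.9,  59.9,  88. ]))]
top lever_pin []
top cap_grip []
top lock_mark []
```

View pics/w3.png

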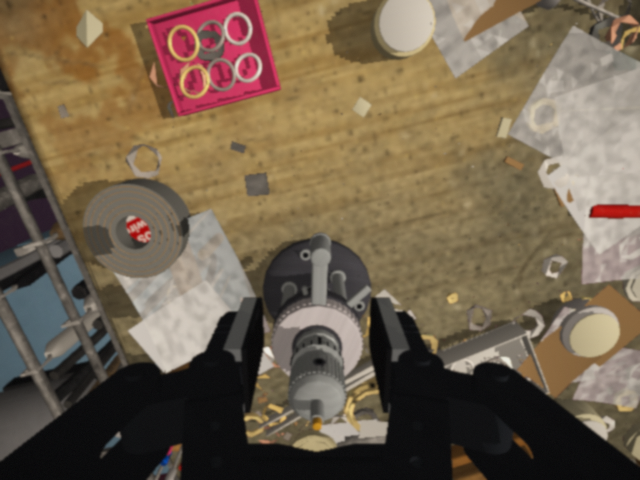

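The pin top is at (321,243), midway between the fingers in line with the tool x axis. The tongue is at (358,300). I'll descend and pinch the pin.

Call:
send_rows(steps=[[[0.1,0.15,1.5,0],[0,0,2,0],[0,0,2,0],[0,0,1.6,0],[0,0,1.0,0],[0,0,0,0],[0,0,0,0]]])

```text
time_s: 5.67
tool_pos: [523.4, 54.6, 76.5]
ee_rot: [-0.379, -3.118, 0.001]
contact_force: [-0.2, 0.8, 0.6]
grip_width: 40.1
finger_force: 0.0
```

Call:
send_rows(steps=[[[0,0,0,0],[0,0,0,0],[0,0,0,0],[0,0,0,0],[0,0,0,0],[0,0,0,0]]], claw=0.6, newtons=25)

```text
time_s: 6.17
tool_pos: [523.8, 54.9, 77.0]
ee_rot: [0.379, 3.118, 0.001]
contact_force: [-0.8, 0.5, 7.1]
grip_width: 10.1
finger_force: 25.5
```

Call:
send_rows(steps=[[[-0.01,0.42,0,4],[-0.01,0.42,0,4],[-0.02,0.42,0,4],[-0.01,0.42,0,4],[-0.02,0.42,0,4],[0,0,0,0],[0,0,0,0]]])

```text
time_s: 6.75
tool_pos: [533.0, 74.1, 77.1]
ee_rot: [0.914, 3.003, 0.001]
contact_force: [4.4, 0.1, 4.3]
grip_width: 10.4
finger_force: 25.4
```

Call:
send_rows(steps=[[[-0.04,0.42,0,4],[-0.04,0.42,0,4],[-0.03,0.42,0,4],[-0.02,0.42,0,4],[-0.02,0.42,0,4],[0,0,0,0],[0,0,0,0]]])

```text
time_s: 7.33
tool_pos: [547.9, 88.6, 77.1]
ee_rot: [1.422, 2.799, 0.002]
contact_force: [2.5, -0.1, 5.9]
grip_width: 9.7
finger_force: 25.5
```

Call:
send_rows(steps=[[[-0.01,0.21,0,2],[-0.01,0.21,0,2],[-0.01,0.21,0,2],[0,0,0,0],[0,0,0,0]]])

```text
time_s: 7.75
tool_pos: [551.5, 90.8, 76.8]
ee_rot: [-1.568, -2.721, 0.002]
contact_force: [-9.2, -6.0, 14.3]
grip_width: 9.9
finger_force: 26.4
```

Call:
send_rows(steps=[[[-0.01,0.21,0,2],[0,0.21,0,2],[0,0,0,0],[0,0,0,0]]])

```text
time_s: 8.08
tool_pos: [552.0, 90.8, 76.1]
ee_rot: [-1.661, -2.659, 0.01]
contact_force: [-32.9, -16.2, 29.7]
grip_width: 9.6
finger_force: 29.3
```

The stop is felt at (551.5, 90.8), which matches the mark. I'll ease off, release and go up.

Call:
send_rows(steps=[[[0,-0.3,0,-3],[0,0,0,0],[0,0,0,0]]])

```text
time_s: 8.33
tool_pos: [551.6, 90.7, 76.6]
ee_rot: [-1.591, -2.706, 0.004]
contact_force: [-15.2, -9.5, 17.4]
grip_width: 9.8
finger_force: 26.9
```

Call:
send_rows(steps=[[[0,0,0,0],[0,0,0,0],[0,0,0,0],[0,0,-0.5,0],[0,0,-2,0],[0,0,-3,0],[0,0,-3,0],[0,0,0,0]]], claw=4.0)

```text
time_s: 9.0
tool_pos: [555.6, 92.4, 166.6]
ee_rot: [1.589, 2.705, 0.007]
contact_force: [0.6, 0.1, 0.2]
grip_width: 40.2
finger_force: 0.0
```

```bash
rm d.pkl; python3 look.py w4
```

```text
9.0 [555.6  92.4 166.6] [0.9 0.5 0. ] [0.6 0.1 0.2] [-0.8  0.5  0.7  1.9 -0.3  1.   0.6]
lever_pin [(array([292.6, 338.7]), 0.73), (array([305.4, 245.9]), 0.66)]
  atz [571.3  34.5  88. ]
cap_grip [(array([310.2, 376.3]), 0.62)]
  atz [581.3  38.8 123. ]
nose_cap [(array([313.6, 357.5]), 0.61), (array([307.3, 245.1]), 0.45)]
  atz [582.2  40.9 108. ]
lock_mark [(array([306.1, 245.1]), 0.74)]
  atz [549.7  91.   88. ]
sleeve_zero [(array([294.4, 339.1]), 0.72)]
  atz [569.3  41.6 100. ]
```

View pics/w4.png

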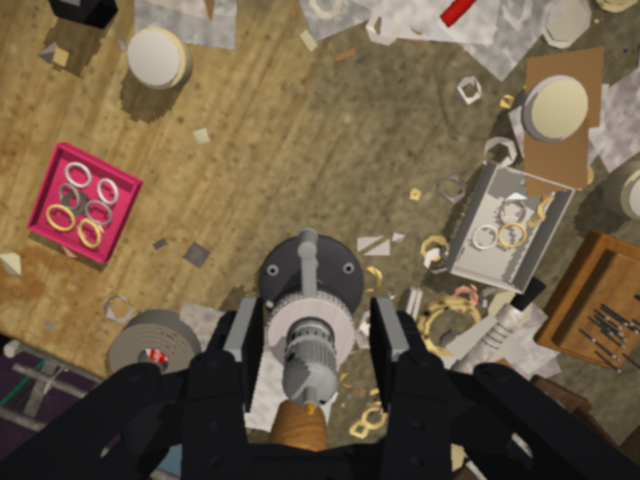

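The lever at (306,245) covers the tongue, so the collar is locked. Next I centre over the cap and unwind the wrist, so the cap can be screwed down in one go.

Call:
send_rows(steps=[[[-2,-0.11,0,0],[-2,-0.11,0,0],[-2,-0.11,0,0],[0,0,0,-7],[0,0,0,-7],[0,0,0,-7],[0,0,0,-7],[0,0,0,-7],[0,0,0,-7],[0,0,0,-7]]], claw=5.5)

```text
time_s: 10.13
tool_pos: [579.2, 38.2, 160.5]
ee_rot: [-0.315, -3.124, 0.001]
contact_force: [0.7, -0.8, -0.2]
grip_width: 54.7
finger_force: 0.0
```

Call:
send_rows(steps=[[[0,0,0,-7],[0,0,0,-7],[0,0,0,-7],[0,0,0,-7],[0,0,0,-7],[0,0,0,-7],[0,0,0,-7],[0,0,0,-7],[0,0,0,0],[0,0,0,0]]])

```text
time_s: 10.97
tool_pos: [579.3, 38.1, 160.7]
ee_rot: [1.174, -2.913, -0.001]
contact_force: [-0.1, 0.9, 0.8]
grip_width: 55.0
finger_force: 0.0
```

```bash
python3 look.py w5
```

```text
10.9667 [579.3  38.1 160.7] [-0.7  0.7  0. ] [-0.1  0.9  0.8] [-0.3  0.4  0.3  1.8 -0.1  0.9  2.3]
lever_pin [(array([420.1, 278.9]), 0.73)]
  tri [550.3  65.1 142.5] [np.float64(7.30019739251661), np.float64(7.300197392516517)]
  atz [549.8  90.5  88. ]
cap_grip [(array([312. , 279.3]), 0.7)]
  tri [581.8  37.5 120.8] [np.float64(0.2817726824573639), np.float64(0.28177268245725384)]
  atz [580.8  36.8 123. ]
nose_cap [(array([315.5, 267.1]), 0.91)]
  tri [582.   39.  104.5] [np.float64(1.355068787314097), np.float64(1.3550687873140108)]
  atz [579.5  37.9 108. ]
lock_mark [(array([418.9, 283.8]), 0.79), (array([574.5, 141.4]), 0.32)]
  tri [550.7  91.4  89.5] [np.float64(1.283323354378683), np.float64(1.2833233543787697)]
  atz [552.2  92.3  88. ]
```

View pics/w5.png

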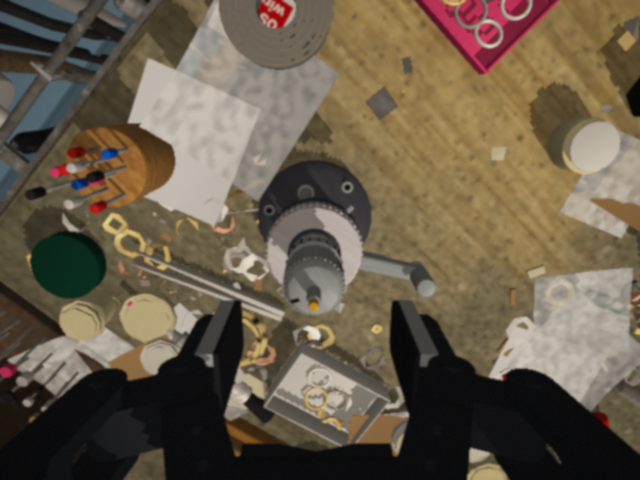

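The cap at (315,285) lies between the open fingers, the lever is at (420,280), and there is clear space on both sides. I'll go down and grip the cap.

Call:
send_rows(steps=[[[-0.1,-0.14,0,0],[0,0,0.5,-6],[0,0,1.5,-6],[0,0,1.5,0],[0,0,1.1,0],[0,0,0.5,0],[0,0,0,0],[0,0,0,0]]])

```text
time_s: 11.93
tool_pos: [581.5, 38.1, 110.6]
ee_rot: [1.477, -2.772, 0.0]
contact_force: [0.1, -0.5, 1.0]
grip_width: 55.1
finger_force: 0.0
```

Call:
send_rows(steps=[[[0,0,0,0],[0,0,0,0],[0,0,0,0],[0,0,0,0],[0,0,0,0],[0,0,0,0]]], claw=2.0, newtons=50)

```text
time_s: 12.43
tool_pos: [581.6, 38.3, 111.1]
ee_rot: [-1.478, 2.771, -0.0]
contact_force: [-3.3, 1.8, 6.2]
grip_width: 26.8
finger_force: 48.7
```

```bash
cat > st.py <<'E'
from h import *
np.set_printoptions(precision=3,suppress=True)
o=env.get_obs(); v=np.array(o["ee_rot"]); print(o["time_s"],np.array(o["tool_pos"]),"yaw",np.degrees(2*np.arctan2(v[0],v[1])),"F",np.array(o["contact_force"]),"T",np.array(o["torque"]),np.array(o["joints"]),o["grip_width"],o["finger_force"])
E
python3 st.py
```

```text
12.4333 [581.574  38.271 111.086] yaw -56.14984717657249 F [-3.274  1.823  6.241] T [ 0.133  0.545 -0.03 ] [-0.281  0.49   0.208  1.828 -0.132  0.836  2.543] 26.78787321941323 48.73810350894928
```

Call:
send_rows(steps=[[[0,0,0.012,7],[0,0,0.012,7],[0,0,0.012,7],[0,0,0.012,7],[0,0,0.012,7],[0,0,0.012,7],[0,0,0.012,7],[0,0,0,0]]])

```text
time_s: 13.1
tool_pos: [581.3, 38.7, 110.1]
ee_rot: [-0.183, 3.136, 0.001]
contact_force: [-4.6, 1.7, 8.6]
grip_width: 26.6
finger_force: 49.2
```

```bash
python3 st.py
```

```text
13.1 [581.308  38.715 110.14 ] yaw -6.68743433267116 F [-4.587  1.689  8.575] T [ 0.396  1.014 -0.085] [-0.437  0.515  0.412  1.834 -0.267  0.847  1.793] 26.615433834886538 49.1826868057251
```

Call:
send_rows(steps=[[[0,0,0.012,7],[0,0,0.012,7],[0,0,0.012,7],[0,0,0.012,7],[0,0,0.012,7],[0,0,0.012,7],[0,0,0,0]]])

```text
time_s: 13.68
tool_pos: [581.4, 39.1, 109.4]
ee_rot: [0.952, 2.994, 0.002]
contact_force: [-3.9, 4.6, 9.7]
grip_width: 26.8
finger_force: 49.3
```

```bash
python3 st.py
```

```text
13.6833 [581.43   39.126 109.443] yaw 35.29031984130538 F [-3.854  4.629  9.663] T [ 0.93   0.975 -0.015] [-0.567  0.553  0.589  1.838 -0.393  0.868  1.167] 26.847856313391333 49.33136343955994
```

Call:
send_rows(steps=[[[0,0,0.012,6],[0,0,0.012,6],[0,0,0.012,6],[0,0,0.012,6],[0,0,0,0]]])

```text
time_s: 14.1
tool_pos: [581.6, 39.3, 109.0]
ee_rot: [-1.552, -2.731, -0.002]
contact_force: [-3.3, 3.9, 11.1]
grip_width: 26.5
finger_force: 49.4
```

```bash
python3 st.py
```

```text
14.1 [581.585  39.297 109.008] yaw -300.7893910128566 F [-3.319  3.851 11.084] T [1.138 0.821 0.   ] [-0.638  0.583  0.69   1.841 -0.471  0.887  0.813] 26.45033537375753 49.38531160354614
```

Call:
send_rows(steps=[[[0,0,0.01,7],[0,0,0.01,7],[0,0,0.01,7],[0,0,0.01,7],[0,0,0,0]]])

```text
time_s: 14.52
tool_pos: [581.9, 39.4, 108.6]
ee_rot: [-2.168, -2.274, -0.003]
contact_force: [-1.0, 5.9, 9.7]
grip_width: 26.8
finger_force: 49.3
```

```bash
python3 st.py
```

```text
14.5167 [581.884  39.406 108.561] yaw -272.72894303217174 F [-1.027  5.907  9.723] T [ 1.301  0.341 -0.033] [-0.717  0.627  0.808  1.843 -0.566  0.916  0.402] 26.80716320745964 49.29936468601227
```

Call:
send_rows(steps=[[[0,0,0.01,7],[0,0,0.01,7],[0,0,0.01,7],[0,0,0.01,7],[0,0,0,0]]])

```text
time_s: 14.93
tool_pos: [582.2, 39.3, 108.2]
ee_rot: [-2.654, -1.682, -0.003]
contact_force: [1.1, 4.9, 8.7]
grip_width: 26.8
finger_force: 49.2
```

```bash
python3 st.py; python3 look.py w6
```

```text
14.9333 [582.157  39.315 108.155] yaw -244.73059335173028 F [1.089 4.9   8.696] T [ 1.353 -0.12  -0.093] [-0.788  0.682  0.923  1.845 -0.664  0.956 -0.008] 26.75730834718474 49.23988401889801
14.9333 [582.2  39.3 108.2] [ 0.9 -0.4  0. ] [1.1 4.9 8.7] [-0.8  0.7  0.9  1.8 -0.7  1.  -0. ]
lever_pin [(array([187.9, 216.1]), 0.75)]
  tri [555.9  76.8 129.1] [np.float64(16.884015643631454), np.float64(12.34601076214689), np.float64(21.038523999581823)]
  atz [549.4  91.9  88. ]
cap_grip [(array([316. , 332.1]), 0.67)]
  tri [581.8  37.9 120.3] [np.float64(0.8060638384271591), np.float64(0.30486511153346557), np.float64(0.9517766412849907)]
  atz [582.3  40.4 123. ]
nose_cap [(array([317.2, 308.7]), 0.96)]
  tri [582.2  39.1 103.9] [np.float64(1.3540055925273826), np.float64(1.4096230583154932), np.float64(0.35061359821118854)]
  atz [583.3  41.4 108. ]
lock_mark [(array([187.8, 219.7]), 0.85)]
  tri [550.3  91.2  90.7] [np.float64(1.174891638678057), np.float64(1.5803715800442053), np.float64(0.6499071416865858)]
  atz [548.6  90.6  88. ]
sleeve_zero [(array([279. , 311.2]), 0.86)]
  tri [568.3  44.5 104.3] [np.float64(0.4947474388634563), np.float64(0.49474743886355704)]
  atz [567.1  43.2 100. ]
```

View pics/w6.png

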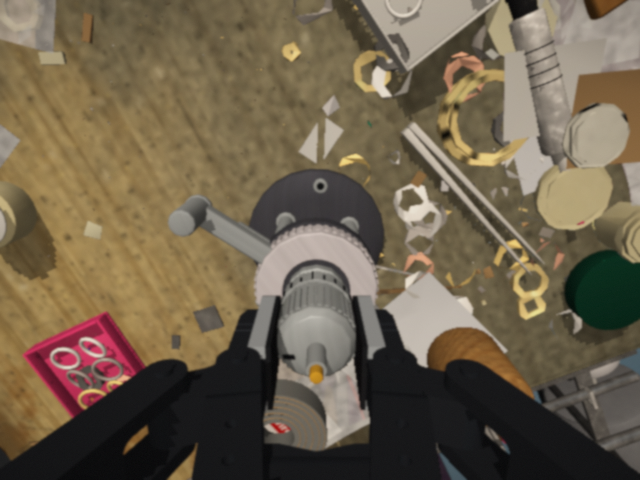

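The cap sits centred between the pads at (318,345). The grub screw shows at (288,357), in the same place relative to the gripper as before, so there is no slip. The lever still stands on its mark at (188,216).

Run:
```python
from h import *
np.set_printoptions(precision=1,suppress=True)
c=env.capture("wrist"); ax=np.array([582,39])
for z in(112,118,124,128,131):
    a=proj(c,[*ax,z])
    best=min(range(0,360,2),key=lambda t:np.linalg.norm(proj(c,[ax[0]+14*np.cos(np.radians(t)),ax[1]+14*np.sin(np.radians(t)),z])-[288,357]))
    print(z,a,best,proj(c,[ax[0]+14*np.cos(np.radians(best)),ax[1]+14*np.sin(np.radians(best)),z]))
img=c["img"][230:400,230:400,::-1]; cv2.imwrite("pics/c.png",cv2.resize(img,None,fx=3.5,fy=3.5,interpolation=cv2.INTER_CUBIC))
```

```text
112 [316.9 320. ] 208 [294.8 346.1]
118 [317.  328.2] 202 [291.  352.8]
124 [317.1 337. ] 194 [286.2 358.9]
128 [317.1 343.3] 186 [282.1 361.6]
131 [317.2 348.2] 176 [278.1 361.2]
```

View pics/c.png

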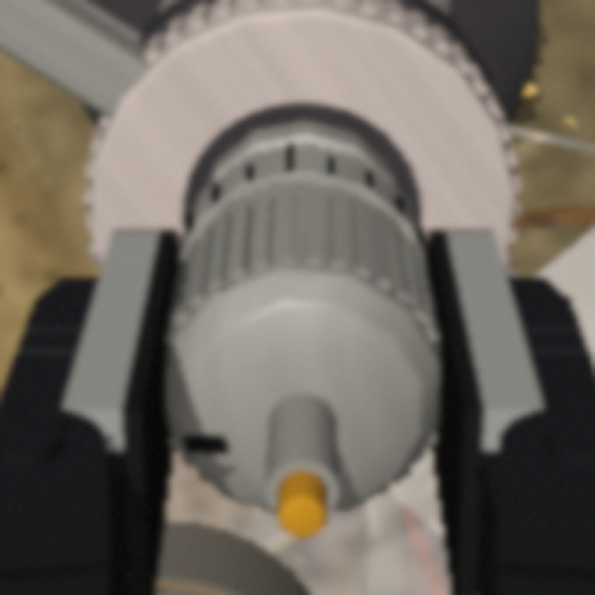

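Call:
send_rows(steps=[[[0,0,0.01,5],[0,0,0.01,5],[0,0,0.01,5],[0,0,0,0],[0,0,0,0]]])

```text
time_s: 15.7
tool_pos: [581.8, 38.7, 107.9]
ee_rot: [-2.845, -1.332, -0.002]
contact_force: [-1.2, 1.7, 8.7]
grip_width: 26.4
finger_force: 49.5
```

```bash
python3 st.py
```

```text
15.7 [581.774  38.667 107.92 ] yaw -230.16147186513055 F [-1.15   1.689  8.7  ] T [0.427 0.502 0.213] [-0.82   0.714  0.981  1.846 -0.715  0.98  -0.221] 26.38510766358177 49.47215437889099
```

Call:
send_rows(steps=[[[0,0,0.01,5],[0,0,0.01,5],[0,0,0,0],[0,0,0,0]]])

```text
time_s: 16.03
tool_pos: [580.2, 37.4, 107.5]
ee_rot: [-2.951, -1.077, 0.003]
contact_force: [-14.8, -4.5, 16.5]
grip_width: 26.2
finger_force: 50.5
```

```bash
python3 st.py
```

```text
16.0333 [580.203  37.35  107.541] yaw -220.08997807819506 F [-14.84   -4.467  16.541] T [-0.776  3.23   0.374] [-0.841  0.737  1.02   1.849 -0.748  1.    -0.367] 26.215799075566363 50.47258257865906
```

```bash
cat > mk.py <<'E'
from h import *
c=env.capture("wrist"); ax=np.array([582,38.7])
g=c["img"].max(2); s=np.zeros_like(g); s[335:385,279:352]=1
n,l,st,ce=cv2.connectedComponentsWithStats(((g<45)&(s>0)).astype(np.uint8))
for i in range(1,n):
    if 5<st[i,4]<200:
        b=min(range(0,360),key=lambda t:np.linalg.norm(proj(c,[ax[0]+12*np.cos(np.radians(t)),ax[1]+12*np.sin(np.radians(t)),128])-ce[i])); print(ce[i],st[i],b)
img=c["img"][230:400,230:400,::-1]; cv2.imwrite("pics/c2.png",cv2.resize(img,None,fx=3.5,fy=3.5))
E
python3 mk.py
```

```text
[290.84444444 355.35555556] [286 353  11   6  45] 169
```

View pics/c2.png

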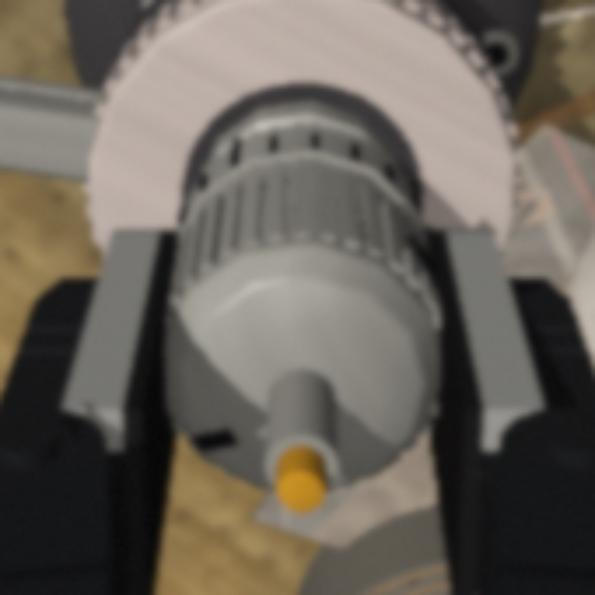

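The mark has turned clockwise with the cap to about 169° in world, and torque about z is rising. I'll push a little more and check that the mark stays still.

Call:
send_rows(steps=[[[0,0,0,5],[0,0,0,5],[0,0,0,0],[0,0,0,0]]])

```text
time_s: 16.42
tool_pos: [580.7, 38.0, 107.4]
ee_rot: [-3.033, -0.816, 0.002]
contact_force: [-9.8, -0.9, 12.0]
grip_width: 26.8
finger_force: 50.5
```

```bash
python3 st.py; python3 mk.py
```

```text
16.4167 [580.721  38.042 107.447] yaw -210.10798663349667 F [-9.768 -0.874 12.003] T [-0.066  2.031  0.06 ] [-0.86   0.761  1.057  1.849 -0.783  1.019 -0.516] 26.83247158398611 50.45222997665405
[294.12820513 361.48717949] [290 359  10   6  39] 169
```

The gripper slipped 10° while the mark stayed at 169°, so the cap is bottomed. I'll hold it against the stop briefly, then back off 90°.

Call:
send_rows(steps=[[[0,0,0,3],[0,0,0,0],[0,0,0,0],[0,0,0,0]]])

```text
time_s: 16.8
tool_pos: [581.2, 38.4, 107.6]
ee_rot: [-3.053, -0.738, -0.0]
contact_force: [-5.6, 1.2, 9.0]
grip_width: 26.3
finger_force: 50.2
```

```bash
python3 st.py; python3 mk.py
```

```text
16.8 [581.234  38.403 107.576] yaw -207.16434639188816 F [-5.597  1.176  8.979] T [0.099 1.116 0.11 ] [-0.866  0.769  1.067  1.848 -0.794  1.025 -0.56 ] 26.318243386671668 50.20179748535156
[294.97297297 363.89189189] [291 361   9   6  37] 169
```

Call:
send_rows(steps=[[[0,0,0,-3],[0,0,-0.01,-6],[0,0,-0.01,-6],[0,0,-0.01,-6],[0,0,-0.01,-6],[0,0,-0.01,-6],[0,0,-0.01,-6],[0,0,-0.01,-6],[0,0,-0.01,-6],[0,0,0,0]]])

```text
time_s: 17.68
tool_pos: [581.8, 38.1, 108.6]
ee_rot: [2.433, 1.987, 0.003]
contact_force: [0.3, -2.5, 3.5]
grip_width: 26.5
finger_force: 49.7
```

```bash
python3 st.py; python3 mk.py
```

```text
17.6833 [581.759  38.052 108.611] yaw 101.54831671651598 F [ 0.302 -2.546  3.479] T [-0.464 -0.032  0.076] [-0.753  0.653  0.868  1.845 -0.615  0.935  0.195] 26.506552058877087 49.658501744270325
[295.03846154 363.76923077] [291 362   9   5  26] 218
```

Call:
send_rows(steps=[[[0,0,-0.01,-6.5],[0,0,-0.01,-6.5],[0,0,-0.01,-6.5],[0,0,-0.01,-6.5],[0,0,-0.01,-6.5],[0,0,-0.01,-6.5],[0,0,0,0],[0,0,0,0],[0,0,0,0]]])

```text
time_s: 18.48
tool_pos: [582.3, 38.1, 109.1]
ee_rot: [1.643, 2.676, 0.002]
contact_force: [2.7, -0.1, 6.8]
grip_width: 26.5
finger_force: 49.9
```

```bash
python3 st.py; python3 mk.py; python3 look.py w7 | grep -A2 -E "lever|lock"
```

```text
18.4833 [582.265  38.061 109.089] yaw 63.110015289317985 F [ 2.705 -0.063  6.826] T [-0.134 -0.666  0.08 ] [-0.649  0.589  0.707  1.841 -0.483  0.889  0.758] 26.451751144648288 49.94134247303009
[295.5 363.5] [291 361  10   6  36] 255
lever_pin [(array([307.3, 143.8]), 0.86)]
  tri [554.1  82.  127.7] [np.float64(22.29418593117823), np.float64(13.188150346157629), np.float64(17.019174663326755), np.float64(14.365974983225454)]
  atz [550.3  92.   88. ]
```

```bash
python3 -c "
from workcell import env
print(env.job_done())"
```

```text
the job is handed in; nothing more can be done
None
```

I handed the job in at about 18.5 s of robot time: the collar is on its locked mark, and the cap was screwed down to its stop, backed off about 88° (86° by its mark, 90° by the gripper) and is still held at about 50 N. The judged result isn't reported back, and I didn't re-measure the loose items, though the arm never went near them.

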